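# Hang the wash basket up to drip

### The arm

A 7-joint arm with a two-finger parallel gripper is mounted at the origin on the work surface. World frame = base frame: x ahead of the robot, y to its left, z up, the work surface at z = 0. Lengths are in m, angles in rad, forces in N, time in s.
With the tool pointing down it reaches from about 0.35 to 0.9 m from the base axis. Payload 7.2 kg.
Tool frame: the origin (TCP) lies at the very end of the fingers, on their centre line; the grasp point (between the pads) lies 19 mm behind it; z points along the fingers, y is the line along which they close (so a half turn about z gives the same grasp; the last joint's range is limited). The gripper opens to 85 mm and grips with 20 to 120 N. Pads are 22 mm wide; open, the fingers measure 114 mm over their backs; the gripper's body (76 mm by 85 mm) begins 54 mm behind the grasp point. The pads swing forward as they close: fully open they stand 13 mm farther back than shut.
Start: joints at [1.101, 0.411, -0.013, 1.596, 0.006, 1.134, -0.082], TCP at [0.244, -0.575, 0.231] pointing down, gripper open.
Joint ranges: [-2.95, 2.95], [-0.29, 1.99], [-1.47, 1.44], [0.14, 2.54], [-1.03, 4.17], [0.13, 1.85], [-2.86, 2.86]. Speed limits (rad/s): [2.39, 2.39, 3.01, 3.01, 3.14, 3.14, 3.14].

### API

Orientations are given as a unit quaternion [w, x, y, z].
In Python, from cell import arm gives the robot as it stands. Calls block until the motion is done:
- arm.move_ptp(position, orientation): joint-space move of the TCP to a pose.
- arm.move_l(position, attitude=None, speed=0.15, f_stop=None): straight line of the TCP; attitude=None keeps the orientation; speed is the mean speed in m/s. With f_stop (N) it stops when the force on the tool has changed by that much, and returns True; else False.
- arm.movej(angles): joint-space move.
- arm.move_gripper(opening, strength=None): opening from 0.0 (shut) to 1.0 (fully open); strength is the grip in N (None keeps the last); returns when the fingers have stopped.
- arm.sleep(seconds).
- arm.inverse_kinematics(position, orientation): joint angles nearest the present ones, or None.
- arm.camera(name): name is "scene" or "top" or "wrist"; returns a dict with "pixels" (384x512x3 uint8, red, green, blue), "depth" (384x512 float32, m along the optical axis (not along the pixel's ray), 0 where there is no reading), "fx", "fy", "cx", "cy" (pixels), "R" (3x3) and "t" (3): a world point X has camera coordinates R X + t. Camera axes: x right, y down, z forward; pixel columns grow to the right and rows downward; lengths in m; the calibration is good to about 2 mm. A picture is of the moment at which its call begins.
A pose or a line that the arm cannot do raises arm.Unreachable and nothing moves.
- arm.hand_in(): hands the job in; it is judged then, once.
Readings, each from a call of its own:
- arm.read_t(): time.
- arm.read_joints(): joint angles.
- arm.read_joint_velocities(): joint speeds.
- arm.read_tau(): joint torques, N m.
- arm.read_tcp_pos(): TCP position.
- arm.read_eef_rot(): TCP orientation.
- arm.read_ft_force(): force on the tool from outside, world axes, zero at the start.
- arm.read_wrist_torque(): the same for the moment, N m.
- arm.read_grip_width(): opening from 0.0 (shut) to 1.0 (fully open).
- arm.read_grip_force(): force on a finger pad.
Only numpy, scipy, OpenCV 4.12 (cv2) and the standard library are available. Lean on these libraries where they do the work, as an engineer would, in place of code of your own. Each camera call takes 0.05 s, during which the arm holds its last target. There are 200 camera calls.

### The job

Lift the lid off the grey wash tub and lay it flat, knob up, on the cardboard sheet; then take the wire basket out by its green grip and gently hang it by its handle in the bend of the hook on the green drip stand, with the flange still in it. Finally put the lid back on the tub so that it is fully seated. Leave the other things on the bench where they are.

Things in the scene. Friction and masses are not known exactly. Their poses are not given: they have to be found in the camera images.
- tub: round grey open steel tub, fixed to the bench, outer diameter 188 mm, inner diameter 178 mm, 175 mm tall, inner floor 5 mm above its origin (centre of its underside), z up
- tub_mouth (a point): centre of the tub's mouth, level with its rim, 175 mm above the bench
- lid: loose round grey lid, diameter 198 mm, about 350 g, on the tub at the start. Origin: centre of its underside, a tapered plug (156 mm across at the bottom, 166 mm at the top, 10 mm deep) that drops into the tub's mouth; above it a 6 mm plate that rests on the rim. Seated, the origin is 165 mm above the bench; laid on the cardboard, 4 mm
- lid_knob (a point): point on the axis of the lid's black round knob (28 mm diameter), 40 mm above the lid's origin; the knob spans 22 to 56 mm above the origin
- basket: loose round wire basket, 130 mm diameter, wall 40 mm high, 300 g, standing in the tub. Origin: centre of its underside. A rigid 7 mm wire handle lies in its y-z plane: up from the sides (y = +-64 mm) to z = 60 mm, then an inverted V with its apex over the middle, underside at z = 110 mm. The hook goes under the apex along the basket's x (either sense), between wall and apex
- basket_crest (a point): underside of the handle's apex, 110 mm above the basket's origin; this is what rests in the hook
- basket_grip (a point): middle of the green square grip on top of the apex: 24 x 24 mm, sides along the basket's x and y, from 113 to 155 mm above the basket's origin; this point is 136 mm above it
- flange: loose aluminium flange ring, 80 mm outer diameter, 32 mm bore, 20 mm thick, 200 g, lying in the basket. Origin: centre of its underside
- sheet: brown cardboard sheet fixed on the bench, 230 x 230 x 4 mm. Origin: centre of its underside
- stand: heavy green drip stand, fixed. Origin on the bench straight below the bend of the hook. Base plate 12 mm thick from x = -55 to +145 mm, y = +-65 mm; post 24 mm square at x = +105 mm, up to 186 mm high. From the post's top a steel rod, 10 mm thick, runs along the stand's -x, dips to the bend above the origin and turns up to a red tip
- hook_seat (a point): upper side of the rod at the bend, 180 mm above the bench: where the handle's apex comes to rest. Its x axis runs along the hook (the tip is on the -x side)
- hook_tip (a point): top of the red ball at the hook's tip, 202 mm above the bench, 32 mm in front (-x of the stand) of the bend
- hammer: hammer, wooden handle, steel head, about 240 mm long, lying near the far edge (bystander: leave alone)
- wrench: steel open-end wrench, 160 mm long, lying flat near the robot (bystander: leave alone)
- spray_can: white spray can, 64 mm diameter, 170 mm tall, standing near the far edge on the right (bystander: leave alone)
- flat_bar: dark steel offcut 180 x 30 x 10 mm lying flat on the right (bystander: leave alone)
- ear_defenders: yellow ear defenders with black headband, about 150 x 150 mm, 70 mm tall, lying on the left (bystander: leave alone)
- angle_grinder: blue angle grinder with aluminium head and cutting disc, 220 mm long, 95 mm tall, lying near the far edge (bystander: leave alone)
There are look-alikes about, which are no part of the job. Of the things like the lid, leave any that is purple; of the rest the smaller one is meant.

How it is judged:
By the outcome, as a careful person would: the job done as asked, in the order asked, and still so for the second after the job is handed in, with the robot touching nothing.
It also fails if it takes over 69 s, if anything falls off the work surface, if the arm or the gripper's body presses on something with over 40 N, if the wrist force passes 120 N, or if a joint passes its speed limit or range.

## Working session

There is one attempt and no reset: what is moved stays moved. The work goes in short steps, each a Python script; the robot and the scene stay as the last script left them, time stands still between calls to the robot, and variables do not carry over. Pictures are saved under pics/ and viewed, at most 10 in all, crops included, and the job is handed in when it is done.

```bash
mkdir -p pics; ls; cat > h.py <<'E'
import numpy as np, cv2
from cell import arm
def pix2world(c,u,v,z=None,d=None):
    R=np.array(c["R"]);t=np.array(c["t"])
    r=np.array([(u-c["cx"])/c["fx"],(v-c["cy"])/c["fy"],1.])
    o=-R.T@t; w=R.T@r
    k=d if d is not None else (z-o[2])/w[2]
    return o+k*w
def cloud(c):
    v,u=np.mgrid[:384,:512]; d=c["depth"]
    P=np.stack([(u-c["cx"])/c["fx"]*d,(v-c["cy"])/c["fy"]*d,d],-1)
    W=(P-np.array(c["t"]))@np.array(c["R"]); W[d==0]=np.nan
    return W
def snap(n,f):
    c=arm.camera(n); cv2.imwrite("pics/"+f,cv2.cvtColor(c["pixels"],cv2.COLOR_RGB2BGR)); np.save("pics/"+f[:-4]+".npy",c,allow_pickle=True); return c
def load(f): return np.load("pics/"+f+".npy",allow_pickle=True).item()
E
python3 - <<'E'
from h import *
a=snap("top","top0.png");b=snap("scene","scene0.png")
for c in(a,b): print(-np.array(c["R"]).T@np.array(c["t"]))
im=np.hstack([cv2.imread("pics/top0.png"),cv2.imread("pics/scene0.png")])
cv2.imwrite("pics/t0b.png",cv2.resize(cv2.imread("pics/top0.png"),(800,600)))
E
```

```text
pics
[0.23265628 0.02601318 1.60594148]
[ 1.43076941 -0.38163728  0.86887833]
```

View pics/t0b.png

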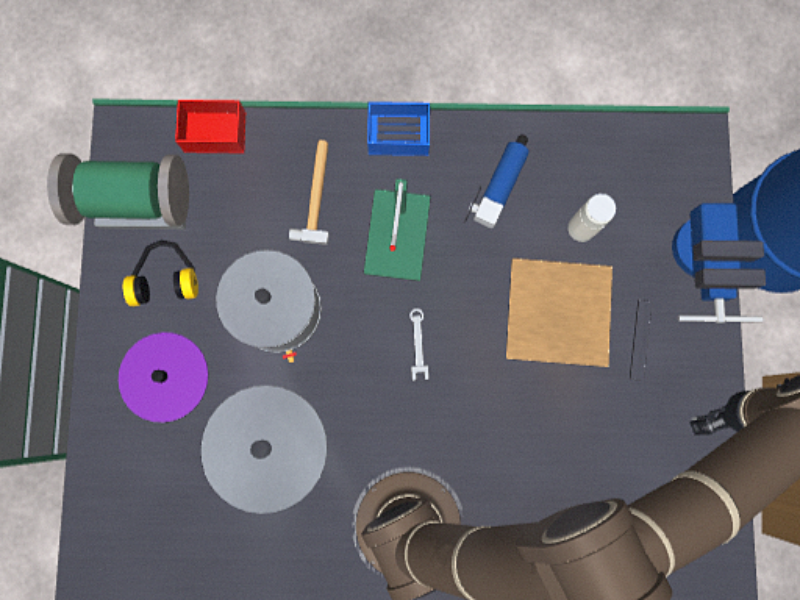

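View pics/scene0.png

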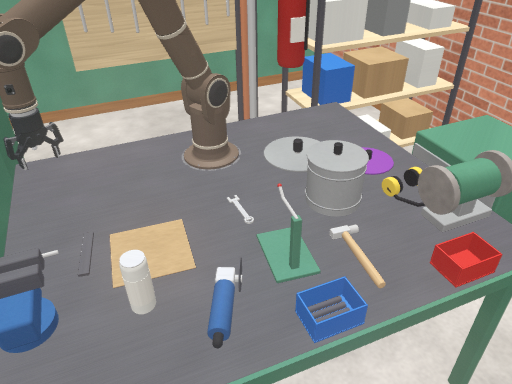

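The top view (800 px scale) shows three lid-like discs: a grey one on the tub (265,298), a larger grey one on the bench (263,450) and a purple one (163,377). The one meant is the smaller grey disc on the tub; purple is excluded and the bench one is bigger. The sheet is at (560,313). The stand is at (398,235), with its red tip at (392,247) towards the robot.

```bash
python3 - <<'E'
from h import *
c=load("top0");s=load("scene0");W=cloud(c);hsv=cv2.cvtColor(c["pixels"],cv2.COLOR_RGB2HSV)
H,S,V=[hsv[...,i].astype(int) for i in range(3)]
v,u=np.mgrid[:384,:512]
def disc(u0,v0,z,r=70):
    m=((abs(W[...,2]-z)<.008)&(S<60)&(np.hypot(u-u0,v-v0)<r)).astype(np.uint8)
    k=max(cv2.findContours(m,0,2)[0],key=cv2.contourArea)
    P=np.array([pix2world(c,*q[0],z=z)[:2] for q in k],np.float32)
    return cv2.minEnclosingCircle(P), k.shape
print("z at lids",W[200,160,2],W[300,168,2],W[189,168],W[190,190,2])
print("tublid",disc(169,191,.181)); print("biglid",disc(168,288,np.nan_to_num(W[300,150,2])))
# knob on the tub lid
for (u0,v0) in((168,189),):
    m=(V<80)&(np.hypot(u-u0,v-v0)<12); print("knob",pix2world(c,u[m].mean(),v[m].mean(),z=.221),m.sum(),np.nanmedian(W[m][:,2]))
# sheet
m=((H>8)&(H<22)&(S>80)&(abs(W[...,2]-.004)<.01)&(u>315)&(u<400)&(v>160)&(v<240)).astype(np.uint8)
k=max(cv2.findContours(m,0,2)[0],key=cv2.contourArea)
print("sheet",cv2.minAreaRect(np.array([pix2world(c,*q[0],z=.004)[:2] for q in k],np.float32)))
# stand plate
m=((H>55)&(H<90)&(S>60)&(W[...,2]<.03)&(u>225)&(u<285)&(v>110)&(v<185)).astype(np.uint8)
k=max(cv2.findContours(m,0,2)[0],key=cv2.contourArea)
r=cv2.minAreaRect(np.array([pix2world(c,*q[0],z=.012)[:2] for q in k],np.float32));print("plate",r,cv2.boxPoints(r))
m=((H<8)|(H>172))&(S>130)&(u>235)&(u<270)&(v>140)&(v<170)
print("tip top",pix2world(c,u[m].mean(),v[m].mean(),z=.197),m.sum(),np.nanmax(W[m][:,2]))
h2=cv2.cvtColor(s["pixels"],cv2.COLOR_RGB2HSV);m2=((h2[...,0]<8)|(h2[...,0]>172))&(h2[...,1]>130)&(np.hypot(u-280,v-186)<12)
print("tip scene",pix2world(s,u[m2].mean(),v[m2].mean(),z=.197),m2.sum())
# tub side: orange
m=((H<15)|(H>172))&(S>130)&(np.hypot(u-186,v-227)<14);print("spout",np.nanmedian(W[m],0))
a=cv2.imread("pics/top0.png")[150:340,60:260];cv2.imwrite("pics/crop.png",cv2.resize(a,None,fx=3,fy=3))
print(arm.read_eef_rot(),arm.read_t())
E
```

```text
z at lids 0.17998351828742948 0.0232750415031115 [0.45946937 0.29148034 0.22082298] 0.18085139405056277
tublid (((0.46070441603660583, 0.29456067085266113), 0.09867213666439056), (95, 1, 2))
biglid (((0.15743744373321533, 0.31447771191596985), 0.13615451753139496), (130, 1, 2))
knob [0.46001765 0.29225678 0.221     ] 58 0.2199670291548942
sheet ((0.4657876193523407, -0.3365233540534973), (0.22948187589645386, 0.23054176568984985), 85.88139343261719)
plate ((0.6397002339363098, 0.03193119540810585), (0.12963977456092834, 0.20162014663219452), 83.57740783691406) [[ 0.5322721  -0.02120518]
 [ 0.7326268  -0.04375857]
 [ 0.74712837  0.08506757]
 [ 0.5467737   0.10762095]]
tip top [0.56372557 0.04057198 0.197     ] 12 0.20563923990452532
tip scene [0.56606758 0.03966628 0.197     ] 8
spout [0.35915605 0.26432862 0.03652766]
[-6.93332535e-04  9.79882645e-01  1.99573252e-01 -1.97305210e-04] 0.1
```

View pics/crop.png

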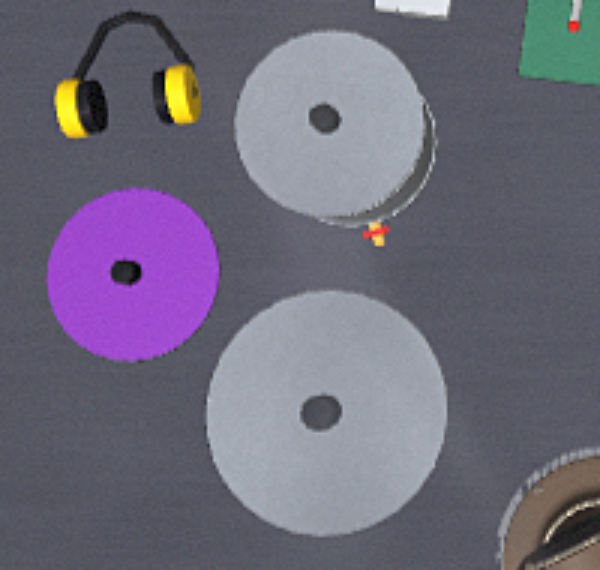

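The crop confirms it: the grey lid on the tub (crop 325,118) measures 197 mm across, matching the 198 mm given. The bench one is about 250 mm or more, and the purple one is excluded. The stand's bend is at (0.595, 0.037) with yaw −6.4°. The tip implied by that agrees with the tip I measured to about 1 mm. Next I grip the lid and lift it.

```bash
cat >> h.py <<'E'
def q(psi): a=np.radians(psi)/2; return [0,np.cos(a),np.sin(a),0]
LID=np.array([.4605,.293]); SHEET=np.array([.466,-.3365]); BEND=np.array([.595,.0369]); SX=np.array([.9937,-.1118])
E
python3 - <<'E'
from h import *
for p,z in((LID,.35),(LID,.192),(SHEET,.45),(SHEET,.03),(BEND,.25)):
    for psi in(122,60,-6.4):
        j=arm.inverse_kinematics([*p,z],q(psi)); print(z,psi,None if j is None else np.round(j,2))
arm.move_gripper(1.0)
psi=122
arm.move_ptp([*LID,.35],q(psi)); print(arm.read_t())
arm.move_l([*LID,.192],speed=.15,f_stop=15)
print(arm.read_tcp_pos(),arm.read_ft_force())
arm.move_gripper(0.0,60); print(arm.read_grip_width(),arm.read_grip_force(),arm.read_t())
arm.move_l([*LID,.215],speed=.08)
arm.move_l([*LID,.40],speed=.25)
print(arm.read_ft_force(),arm.read_grip_width(),arm.read_t())
c=snap("top","top1.png")
cv2.imwrite("pics/top1c.png",cv2.resize(cv2.imread("pics/top1.png")[130:260,100:300],None,fx=3,fy=3))
E
```

```text
0.35 122 [ 0.25  0.46 -1.27  1.56  0.44  1.45 -0.49]
0.35 60 [ 0.19  0.4  -1.15  1.56  0.37  1.42 -1.51]
0.35 -6.4 [ 0.22  0.43 -1.21  1.56  0.4   1.43 -2.7 ]
0.192 122 [ 0.09  0.51 -1.    1.79  0.47  1.11 -0.52]
0.192 60 [ 0.1   0.52 -1.03  1.79  0.49  1.12 -1.61]
0.192 -6.4 [ 0.14  0.54 -1.09  1.79  0.53  1.14 -2.81]
0.45 122 [ 0.87  0.26 -0.44  1.33  0.11  1.58  1.  ]
0.45 60 [ 0.73  0.24 -0.25  1.34  0.06  1.57 -0.03]
0.45 -6.4 [ 0.59  0.23 -0.06  1.35  0.01  1.56 -1.15]
0.03 122 [ 0.84  0.61 -0.4   1.87  0.34  0.73  0.81]
0.03 60 [ 0.7   0.58 -0.21  1.88  0.18  0.7  -0.14]
0.03 -6.4 [ 0.55  0.57 -0.02  1.89  0.01  0.68 -1.15]
0.25 122 [ 0.42  0.46 -0.78  1.61  0.34  1.22  0.13]
0.25 60 [ 0.34  0.42 -0.65  1.61  0.27  1.2  -0.9 ]
0.25 -6.4 [ 0.18  0.38 -0.44  1.62  0.17  1.17 -1.98]
3.475
[0.46081731 0.29349698 0.19286573] [-0.0587066  -0.07837978  0.19253411]
0.30927806184998025 58.882166147232056 5.25
[ 0.55640906  0.35621586 -2.42742579] 0.3078698345962933 6.5833
```

```bash
python3 - <<'E'
from h import *
arm.move_ptp([*SHEET,.40],q(60)); print(arm.read_t())
arm.move_l([*SHEET,.06],speed=.25)
print(arm.move_l([*SHEET,.028],speed=.05,f_stop=6),arm.read_tcp_pos(),arm.read_t())
arm.move_gripper(0.75)
arm.move_l([*SHEET,.13],speed=.25); print(arm.read_t())
c=snap("top","top2.png")
cv2.imwrite("pics/top2c.png",cv2.resize(cv2.imread("pics/top2.png")[150:240,120:420],None,fx=2.6,fy=2.6))
W=cloud(c);H,S,V=[cv2.cvtColor(c["pixels"],cv2.COLOR_RGB2HSV)[...,i].astype(int) for i in range(3)]
v,u=np.mgrid[:384,:512]
m=(abs(W[...,2]-.175)<.006)&(np.hypot(u-172,v-193)<50)
P=W[m][:,:2]; print(len(P)); (x,y),r=cv2.minEnclosingCircle(P.astype(np.float32)); print("mouth mec",x,y,r)
A=np.c_[2*P,np.ones(len(P))];s=np.linalg.lstsq(A,(P**2).sum(1),rcond=None)[0];print("fit",s[:2],np.sqrt(s[2]+s[0]**2+s[1]**2))
m=(H>45)&(H<85)&(S>90)&(np.hypot(u-172,v-193)<40); g=m.astype(np.uint8);k=max(cv2.findContours(g,0,2)[0],key=cv2.contourArea)
print("grip z",np.nanmedian(W[m][:,2]),m.sum(),cv2.minAreaRect(np.array([pix2world(c,*t[0],z=.16)[:2] for t in k],np.float32)))
E
```

```text
8.8833
True [ 0.46553129 -0.33630569  0.03087062] 10.95
11.9417
308
mouth mec 0.4616789221763611 0.29483693838119507 0.09452992677688599
fit [0.46142611 0.29443685] 0.09098225025386188
grip z 0.15769532781451717 70 ((0.4676525592803955, 0.2858068346977234), (0.02733439765870571, 0.02690158225595951), 12.182182312011719)
```

View pics/top2c.png

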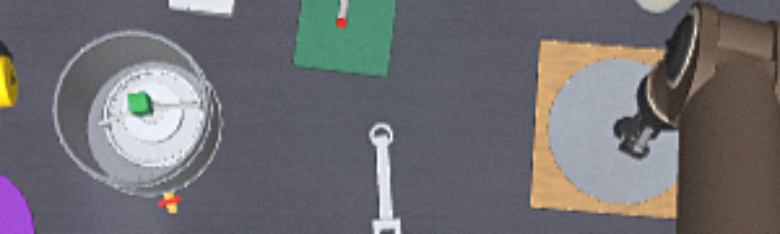

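The tub is open and the lid lies inside the sheet's border. The basket's green grip is at crop (139,103), and the handle runs about 11° off world y. Next is a close wrist look.

```bash
python3 - <<'E'
from h import *
arm.move_l([*SHEET,.28],speed=.3)
arm.move_ptp([.4677,.2858,.30],q(191)); arm.move_gripper(1.0); print(arm.read_t(),np.round(arm.read_joints(),2))
c=snap("wrist","w1.png")
W=cloud(c);H,S,V=[cv2.cvtColor(c["pixels"],cv2.COLOR_RGB2HSV)[...,i].astype(int) for i in range(3)]
m=(H>45)&(H<85)&(S>90)&(abs(W[...,2]-.16)<.005)
g=m.astype(np.uint8);k=max(cv2.findContours(g,0,2)[0],key=cv2.contourArea)
print("grip",np.nanmedian(W[m],0),m.sum(),cv2.minAreaRect(np.array([pix2world(c,*t[0],z=.16)[:2] for t in k],np.float32)))
# handle wire: thin points above the wall
m=(W[...,2]>.068)&(W[...,2]<.110)&(np.hypot(W[...,0]-.4615,W[...,1]-.2945)<.08)
P=W[m][:,:2]; l=cv2.fitLine(P.astype(np.float32),cv2.DIST_HUBER,0,.01,.01).ravel(); print("handle",len(P),l,np.degrees(np.arctan2(l[1],l[0])))
# mouth rim
m=(abs(W[...,2]-.175)<.003)&(abs(np.hypot(W[...,0]-.4615,W[...,1]-.2945)-.0915)<.008)
P=W[m][:,:2];A=np.c_[2*P,np.ones(len(P))];s=np.linalg.lstsq(A,(P**2).sum(1),rcond=None)[0];print("rim",len(P),s[:2],np.sqrt(s[2]+s[0]**2+s[1]**2))
E
```

```text
15.2167 [ 0.2   0.44 -1.13  1.64  0.41  1.33  0.76]
grip [0.47374065 0.28981736 0.16042963] 504 ((0.4719267785549164, 0.2877637445926666), (0.022958016023039818, 0.02094835788011551), 11.56942367553711)
handle 379 [ 0.19891924 -0.9800159   0.4730779   0.28346288] -78.52623
rim 3172 [0.4650638  0.29347803] 0.09049203696267932
```

View pics/w1.png

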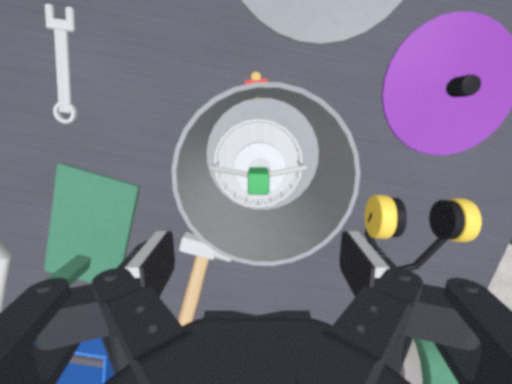

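The wrist view shows the grip at (258,180), with the tub rim around it and the flange inside the basket. The handle line gives a basket yaw of 11.5°. Averaging the two views puts the grip at (0.4705, 0.287), and its top height of 0.160 matches. Now I grip and lift it.

```bash
python3 - <<'E'
from h import *
G=np.array([.4705,.287]); psi=191.5
arm.move_l([*G,.20],q(psi),speed=.25)
print(arm.move_l([*G,.124],speed=.12,f_stop=8),arm.read_tcp_pos())
arm.move_gripper(0.0,70); print(arm.read_grip_width(),arm.read_grip_force(),arm.read_ft_force(),arm.read_t())
arm.move_l([*G,.16],speed=.08); arm.move_l([*G,.36],speed=.25)
print(arm.read_ft_force(),arm.read_grip_width())
pre=BEND-.13*SX
arm.move_ptp([*pre,.36],q(173.6)); arm.move_l([*pre,.226],speed=.2); print(arm.read_t(),arm.read_tcp_pos())
t=snap("top","top3.png");s=snap("scene","s3.png");
a=cv2.imread("pics/s3.png")[110:290,190:390];b=cv2.imread("pics/top3.png")[110:290,190:390]
cv2.imwrite("pics/c3.png",cv2.resize(np.hstack([a,b]),None,fx=2,fy=2))
v,u=np.mgrid[:384,:512]
for c in(t,s):
    W=cloud(c);H,S,V=[cv2.cvtColor(c["pixels"],cv2.COLOR_RGB2HSV)[...,i].astype(int) for i in range(3)]
    m=(H>45)&(H<85)&(S>90)&(W[...,2]>.21)&(np.hypot(W[...,0]-pre[0],W[...,1]-pre[1])<.04); print(m.sum(),np.nanmean(W[m],0) if m.any() else 0)
E
```

```text
False [0.4708058  0.28754566 0.12474752]
0.27093491589264523 69.73101854324341 [-0.87928487  0.6267296   1.46054925] 17.1917
[ 0.25734313 -0.13833384 -5.7520142 ] 0.27211522888276435
20.4917 [0.46653551 0.05262761 0.22695657]
0 0
105 [0.47843408 0.05013556 0.24813697]
```

View pics/c3.png

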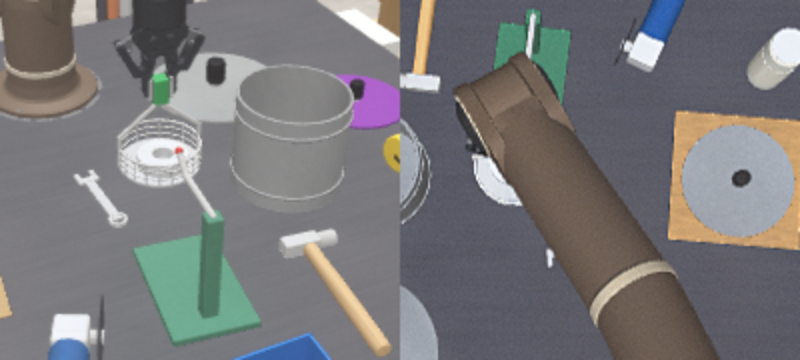

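The basket hangs level with the flange in it, and the hook tip (left half, 179,151) points at the opening under the apex. The grip is where the TCP says it should be. Next I slide it in and lower it.

```bash
python3 - <<'E'
from h import *
print(arm.move_l([*BEND,.226],speed=.1,f_stop=8),arm.read_tcp_pos(),arm.read_ft_force())
print(arm.move_l([*BEND,.196],speed=.06,f_stop=4),arm.read_tcp_pos())
print(arm.move_l([*BEND,.186],speed=.02,f_stop=3),arm.read_tcp_pos(),arm.read_ft_force(),arm.read_t())
s=snap("scene","s4.png");cv2.imwrite("pics/c4.png",cv2.resize(s["pixels"][120:290,200:380,::-1],None,fx=3.3,fy=3.3))
E
```

```text
False [0.59453167 0.03703453 0.22608903] [ 0.50595122  0.35524471 -5.72882786]
True [0.59454647 0.03644837 0.19434464]
True [0.59524241 0.03636083 0.19375221] [ 2.67408995 -0.26051271  1.5038845 ] 22.775
```

View pics/c4.png

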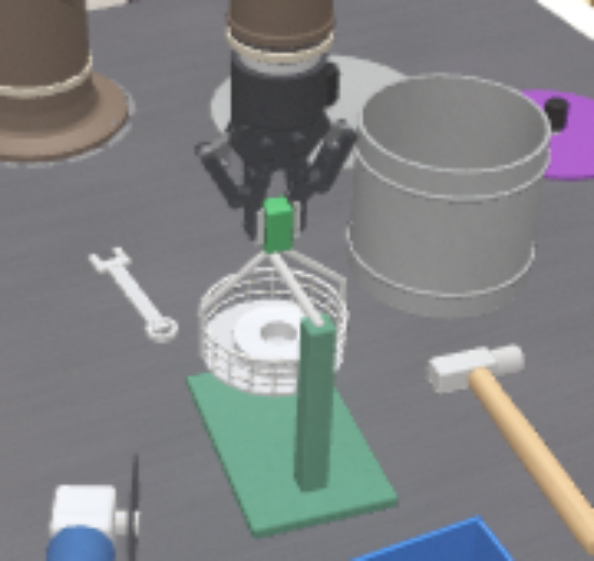

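The apex is over the rod, but it made contact about 4 mm high with a +x push, so it sits on the tip-side slope. I'll lift slightly, move 5 mm towards the post and lower again.

```bash
python3 - <<'E'
from h import *
B=BEND+.005*SX
arm.move_l([*BEND,.199],speed=.05); arm.move_l([*B,.199],speed=.03)
print(arm.read_ft_force())
print(arm.move_l([*B,.185],speed=.025,f_stop=4),arm.read_tcp_pos(),arm.read_ft_force(),arm.read_t())
E
```

```text
[ 0.34132717 -0.06025252 -4.20313174]
True [0.59992561 0.03546714 0.1916149 ] [ 1.40495746 -1.56562901  0.59796174] 23.775
```

```bash
python3 - <<'E'
from h import *
B=BEND+.0075*SX
arm.move_l([*B,.1945],speed=.04)
print(arm.move_l([*B,.184],speed=.02,f_stop=4),arm.read_tcp_pos(),arm.read_ft_force(),arm.read_t())
arm.move_gripper(.45); arm.sleep(.4); print(arm.read_ft_force(),arm.read_t())
s=snap("scene","s5.png");cv2.imwrite("pics/c5.png",cv2.resize(s["pixels"][120:290,200:380,::-1],None,fx=3.3,fy=3.3))
E
```

```text
True [0.60199328 0.0354529  0.19208372] [-0.35304584 -1.72103845  1.63760161] 24.3083
[-0.2362547  -0.19846682  0.11286885] 25.0083
```

View pics/c5.png

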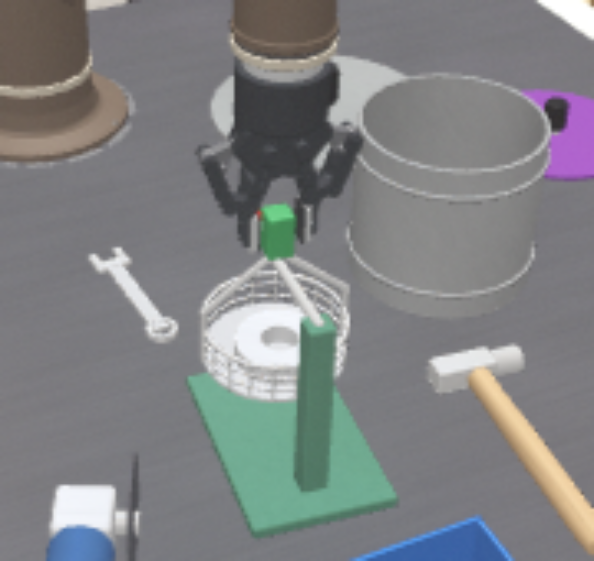

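The basket now hangs free on the hook, with the wrist force at about 0 and the flange inside. Next I retreat and regrip the lid at the pose I released it from. I then retrace to the original pick pose, so the lid returns to where it was seated.

```bash
python3 - <<'E'
from h import *
B=BEND+.0075*SX
arm.move_l([*B,.32],speed=.12)
arm.move_ptp([*SHEET,.25],q(60)); print(arm.read_t())
arm.move_gripper(1.0)
arm.move_l([*SHEET,.0305],speed=.2,f_stop=10); print(arm.read_tcp_pos())
arm.move_gripper(0.0,60); print(arm.read_grip_width(),arm.read_grip_force())
arm.move_l([*SHEET,.06],speed=.1); arm.move_l([*SHEET,.45],speed=.3)
t=snap("top","top6.png"); print(arm.read_ft_force(),arm.read_t())
# via point keeping clear of the hung basket (near side, high)
arm.move_ptp([*LID,.45],q(122)); print(arm.read_t(),arm.read_tcp_pos())
arm.move_l([*LID,.225],speed=.2)
print(arm.move_l([*LID,.190],speed=.04,f_stop=8),arm.read_tcp_pos(),arm.read_ft_force(),arm.read_t())
s=snap("scene","s6.png");cv2.imwrite("pics/c6.png",cv2.resize(s["pixels"][100:280,200:400,::-1],None,fx=3,fy=3))
E
```

```text
27.775
[ 0.46674206 -0.33682652  0.03153798]
0.3133879895486387 58.91038119792938
[-0.29837925  0.02234132 -3.45767096] 32.0667
34.3167 [0.46149314 0.29182118 0.44976246]
True [0.46079642 0.29295765 0.19205112] [ 0.27088995 -0.69544839  5.20920022] 36.375
```

View pics/c6.png

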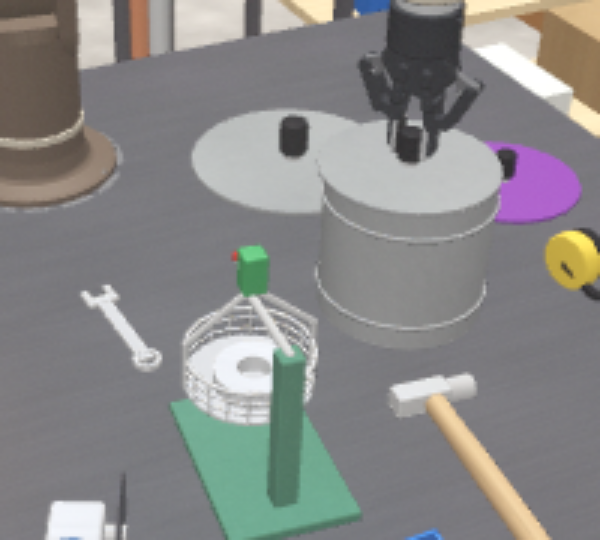

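The lid sits flat on the tub, with the TCP at the original pick height, and the basket is hanging. I'll release, retreat and check the levels numerically.

```bash
python3 - <<'E'
from h import *
arm.move_gripper(1.0); arm.move_l([*LID,.35],speed=.15)
arm.move_ptp([.40,-.20,.40],q(60)); arm.sleep(.5); print(arm.read_t())
t=snap("top","top7.png"); W=cloud(t); v,u=np.mgrid[:384,:512]
m=(abs(W[...,2]-.18)<.02)&(np.hypot(W[...,0]-LID[0],W[...,1]-LID[1])<.095)&(W[...,2]<.195)
A=np.c_[W[m][:,:2]-LID,np.ones(m.sum())]; print("lid plane",np.linalg.lstsq(A,W[m][:,2],rcond=None)[0],m.sum())
print("lid circle",cv2.minEnclosingCircle(W[m][:,:2].astype(np.float32)))
W0=cloud(load("top0"));m0=(abs(W0[...,2]-.18)<.015)&(np.hypot(W0[...,0]-LID[0],W0[...,1]-LID[1])<.095);print("before",np.linalg.lstsq(np.c_[W0[m0][:,:2]-LID,np.ones(m0.sum())],W0[m0][:,2],rcond=None)[0])
H,S,V=[cv2.cvtColor(t["pixels"],cv2.COLOR_RGB2HSV)[...,i].astype(int) for i in range(3)]
g=(H>45)&(H<85)&(S>90)&(W[...,2]>.2)&(np.hypot(W[...,0]-.6,W[...,1]-.035)<.05); print("grip",np.nanmedian(W[g],0),g.sum())
E
```

```text
40.5583
lid plane [-0.00100774  0.00085601  0.18084402] 2754
lid circle ((0.46053236722946167, 0.2929825782775879), 0.09504842013120651)
before [-0.00112467  0.00097855  0.1808812 ]
grip [0.59872643 0.03541056 0.22612167] 72
```

```bash
python3 -c "
from h import *
print(arm.hand_in())"
```

```text
the job is handed in; nothing more can be done
None
```

The job is done and handed in at about 41 s: the basket hangs in the hook's bend with the flange in it, and the lid is fully seated on the tub at its original height.

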